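# Level a sprung laptop stand with a pocket spirit level

## Task

Level the laptop stand: lay the spirit level on its board, lengthwise from the hinged edge to the free edge and clear of the knob, and turn the knob of the levelling foot until, with the level pressed down gently so that the foot stands firmly on the base, the bubble rests between the two lines. Empty, the board floats up on its balance springs, so the bubble tells the truth only while you press. Finish still pressing on the level with the bubble between the lines and do not let go; leave the phone, the notebook and the marker where they lie.

Things in the scene. Friction and masses are not known exactly. Their poses are not given: they have to be found in the camera images.
- level_center (a point): pocket spirit level, straight aluminium bar with black ends, 150 (x) x 24 (y) x 34 mm (z), 0.2 kg, flat underneath, loose on the table right of the stand; this point is its middle, 17 mm above its underside; x along the bar, either way round will do. The green vial fills the middle 57 mm of its top; the solid top beside it, 29 to 71 mm either side of the middle, can be pressed
- vial_middle (a point): middle of the vial, half-way between its two black lines (16 mm apart), 30 mm above the level's underside; x along the bar; moves with the bar
- bubble_site (a point): middle of the pale bubble (12 mm long); it moves along the level's x, towards the higher end, 9.6 mm per degree of tilt (5.5 mm per 0.01 rad), at most 18 mm either side of vial_middle, and takes about 1.5 s to settle; between the lines means within 2 mm of vial_middle along x
- tray_top (a point): point on the top of the board where the level's middle fits well, the bar along this point's x. The board reaches 115 mm towards -x (free edge, nearest the robot) and +x (hinged edge), 65 mm towards -y and 155 mm towards +y of it. About 59 mm above the table when the foot is down, 5 mm more when the board floats; it tilts with the board
- knob_grip (a point): round fluted black knob of the foot, 39 mm across, upright, on a steel bracket 90 mm towards -x and 185 mm towards +y of tray_top; point on its axis 27 mm above the board, 7 mm below its top; its grip begins 12 mm above the board. Clockwise from above lengthens the foot: 1 rad lifts the seated free edge by 0.008 rad and moves the bubble 4.4 mm towards it. Turns easily (0.03 N m), stays as left
- foot: stud and rubber pad (24 mm across) of the levelling foot, under the knob; origin at the middle of the pad's underside. At the start it is too short, by up to half a turn of the knob (one turn is 10 mm)
- stand: the stand's fixed dark steel base, 262 x 276 mm; origin on the table under its centre, x towards the hinge; the foot comes down on its front cross bar, 13 mm above the table
- level: the spirit level again; origin at the middle of its underside, x along the bar, z up
- tray: the stand's dark wooden board, 246 x 220 x 13 mm, with bracket, knob and foot; origin on the hinge pin at the far edge, 40 mm above the table; x from free edge to hinge, z up, square to the board. Balance springs hold the free edge up by 0.05 rad until some 2 to 4 N press down on the level; 10 N seats the foot firmly, best on the half of the level nearer the free edge
- phone: black phone lying on the table, 149 x 73 x 8 mm, a bystander
- notebook: white notebook lying on the table, 210 x 152 x 13 mm, a bystander
- marker: marker pen lying on the table, 135 mm long, 17 mm thick, a bystander

How it is judged (in metres and radians):
At the end, for the whole second after the job is handed in: Fingers press the level (over 2 N), which lies flat on the board (over 2 N, within 0.2 rad of the hinge-to-free-edge line); foot on the base (over 0.7 N); bubble within 2 mm of the vial's middle, board within 0.012 rad of level, at rest (x of bubble_site in the frame of vial_middle between -0.002 and 0.002 m and contact force between the fingers and level above 2 N and contact force between foot and stand above 0.7 N and contact force between level and tray above 2 N and angle between the x axis of level and the x axis of tray, either way round below 0.2 rad and angle between the z axis of level and the z axis of tray, either way round below 0.015 rad and angle between tray's own z axis and vertical below 0.012 rad and linear speed of level below 0.01 m/s); the arm keeps its last pose, push and grip.
It fails at once if the stand was pressed too hard (over 30 N on the foot) (contact force between foot and stand above 30 N).
It fails at once if the phone was disturbed (distance of phone from where it was at the start of the episode above 0.02 m).
It fails at once if the notebook was disturbed (distance of notebook from where it was at the start of the episode above 0.02 m).
It fails at once if the marker was disturbed (distance of marker from where it was at the start of the episode above 0.03 m).
It also fails if it takes over 72 s, if anything falls off the work surface, if the arm or the gripper's body presses on something with over 40 N, if the wrist force passes 120 N, or if a joint passes its speed limit or range.

## Robot

A 7-joint arm with a two-finger parallel gripper is mounted at the origin on a cart in front of the work surface, level with it; the furniture and walls round the work are solid. World frame = base frame: x ahead of the robot, y to its left, z up, the work surface at z = 0. Lengths are in mm, angles in rad, forces in N, time in s.
With the tool pointing down it reaches from about 400 to 750 mm from the base axis. Payload 19.5 kg.
Tool frame: the origin (TCP) lies at the very end of the fingers, on their centre line; the grasp point (between the pads) lies 19 mm behind it; z points along the fingers, y is the line along which they close (so a half turn about z gives the same grasp; the last joint's range is limited). The gripper opens to 85 mm and grips with 20 to 120 N. Pads are 22 mm wide; open, the fingers measure 114 mm over their backs; the gripper's body (76 mm by 85 mm) begins 54 mm behind the grasp point. The pads swing forward as they close: fully open they stand 13 mm farther back than shut.
Start: joints at [-1.319, 0.707, -0.028, 1.485, 0.022, 0.951, -0.075], TCP at [166.503, 550.338, 231.268] pointing down, gripper open.
Joint ranges: [-2.71, 2.71], [-0.32, 2.16], [-1.57, 1.52], [0, 2.45], [-1.46, 4.6], [0, 2.02], [-2.83, 2.83]. Speed limits (rad/s): [1.89, 1.89, 2.57, 2.57, 3.01, 3.01, 3.01].

## Interface

Orientations are given as a rotation vector (axis times angle).
In Python, from cell import manip gives the robot as it stands. The module is installed in compiled form; this text tells all that it offers.
- The arm moves only by the tool jog_arm, never from a script. Its argument "moves" is a list of rows, each a list of 3 entries, a list of its own where there are three numbers: the opening, from 0 (shut) to 1 (fully open), then the shift along the tool's x, y, z in m, then the turn, a rotation vector about the tool's x, y, z in degrees. A call has 1 to 5 rows; each row is the pose to reach, as a shift and turn from the pose commanded when the call began, along the tool's axes at that moment; what a row does not reach only later rows make up. A row lasts 1/8 s, in which the tool goes at most 62.5 mm and 10.7 degrees, less where a joint would pass 70% of its speed; a pose out of reach is approached as far as the arm can. A call with a gripper value outside its range is refused whole. The fingers move at their own pace and stop on an object; the grip force is fixed at half the most. Time passes only in rows, so rows that repeat a pose let the fingers close. It gives the time, the measured TCP pose, the force, the opening and the grip force at its end, in the units of the state.
- manip.get_obs(): the state, without advancing time (a new reading comes with each control period).
- manip.snapshot(name): name is "scene" or "top"; returns the picture (400x640x3 uint8, red, green, blue); there is no depth.
- manip.camera_params(name): a dict with "mtx" (3x3 intrinsics, pixels), "dist" ([k1, k2, p1, p2, k3] as OpenCV has them; the pictures are not rectified), "extrinsics" (4x4, takes a point from camera to world coordinates). Camera axes: x right, y down, z forward; pixel columns grow to the right and rows downward; lengths in mm; the calibration is good to about 2 mm. A picture is of the moment at which its call begins. camera_params takes no time and is no camera call.
- manip.job_done(): hands the job in; it is judged then, once.
The state is a dict: "time_s": time; "joint_pos": joint angles; "dq": joint speeds; "effort": joint torques, N m; "tool_pos": TCP position; "tcp_rot": TCP orientation; "ft_force": force on the tool from outside, world axes, zero at the start; "ft_torque": the same for the moment, N m; "width": opening from 0.0 (shut) to 1.0 (fully open); "grip_force": force on a finger pad.
Only numpy, scipy, OpenCV 4.12 (cv2) and the standard library are available. Lean on these libraries where they do the work, as an engineer would, in place of code of your own. Each camera call takes 0.05 s, during which the arm holds its last target. There are 200 camera calls.

## Working session

There is one attempt and no reset: what is moved stays moved. The work goes in short steps, Python scripts to look and compute and a tool call to move; the robot and the scene stay as the last step left them, time stands still between calls to the robot, and variables do not carry over. Pictures are saved under pics/ and viewed, at most 10 in all, crops included, and the job is handed in when it is done.

Besides the shell and the picture viewer there is one more tool, called by a JSON object that holds its "fn" and its "kwargs", one argument or row to a line. jog_arm: Moves the arm, as the interface text tells. Its arguments: {"type":"object","properties":{"moves":{"type":"array","items":{"type":"array"}}},"required":["moves"]}

```bash
mkdir -p pics
cat > h.py <<'E'
import numpy as np,cv2
from cell import manip
from scipy.spatial.transform import Rotation as R
def snap(n,f=None):
    im=manip.snapshot(n)
    if f: cv2.imwrite('pics/'+f,im[:,:,::-1])
    return im
def ray(n,px):
    p=manip.camera_params(n);E=np.array(p['extrinsics'],float)
    u=cv2.undistortPoints(np.array(px,float).reshape(-1,1,2),np.array(p['mtx'],float),np.array(p['dist'],float)).reshape(-1,2)
    d=np.c_[u,np.ones(len(u))]@E[:3,:3].T
    return E[:3,3],d
def onz(n,px,z):
    o,d=ray(n,px); return o+d*((z-o[2])/d[:,2])[:,None]
def proj(n,pts):
    p=manip.camera_params(n);E=np.linalg.inv(np.array(p['extrinsics'],float))
    return cv2.projectPoints(np.array(pts,float).reshape(-1,1,3),cv2.Rodrigues(E[:3,:3])[0],E[:3,3],np.array(p['mtx'],float),np.array(p['dist'],float))[0].reshape(-1,2)
def two(p1,p2,n1='scene',n2='top'):
    a,d=ray(n1,[p1]);b,e=ray(n2,[p2]);d=d[0];e=e[0]
    s=np.linalg.lstsq(np.c_[d,-e],b-a,rcond=None)[0]
    x=a+d*s[0];y=b+e*s[1];return (x+y)/2,np.linalg.norm(x-y)
E
python3 - <<'E'
from h import *
np.set_printoptions(precision=3,suppress=True)
for n in('scene','top'):
    snap(n,n+'0.png');print(np.array(manip.camera_params(n)['extrinsics']))
o=manip.get_obs();print({k:o[k] for k in('time_s','tool_pos','tcp_rot','width','ft_force')});print(R.from_rotvec(o['tcp_rot']).as_matrix())
E
```

```text
[[   0.886   -0.182    0.426  110.296]
 [  -0.463   -0.381    0.8   -991.072]
 [   0.017   -0.907   -0.422  575.973]
 [   0.       0.       0.       1.   ]]
[[   0.018   -0.974    0.226  295.154]
 [  -1.      -0.017    0.008  -84.307]
 [  -0.004   -0.226   -0.974 1327.502]
 [   0.       0.       0.       1.   ]]
{'time_s': 0.1, 'tool_pos': array([166.438, 550.127, 230.887]), 'tcp_rot': array([-0.46 , -3.108,  0.002]), 'width': 0.996624051094227, 'ft_force': array([ 0.509, -0.884,  0.65 ])}
[[-0.957  0.29  -0.   ]
 [ 0.29   0.957 -0.001]
 [-0.    -0.001 -1.   ]]
```

View pics/scene0.png

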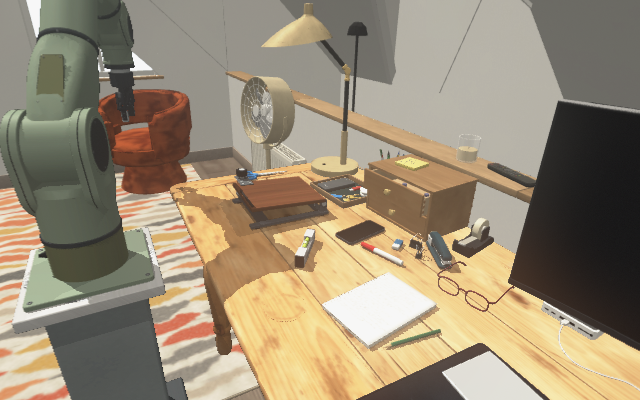

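View pics/top0.png

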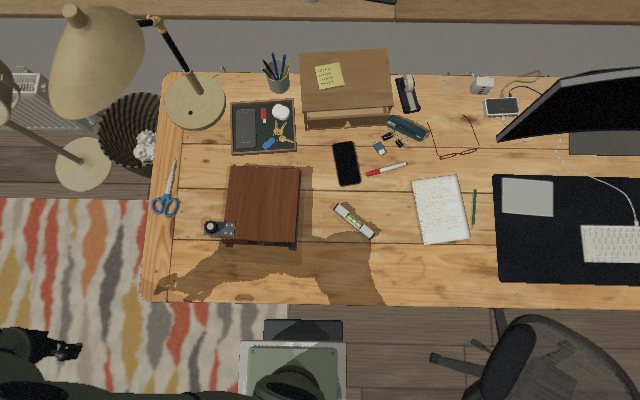

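The scene view shows the level at about (305,248), the board at (280,198) and the knob at (242,174). In the top view the level is at (354,221), the board spans (225–300, 165–243) and the knob is near (211,228).

Run:
```python
from h import *
np.set_printoptions(precision=1,suppress=True)
im=snap('top')
c=cv2.resize(im[155:255,195:395],None,fx=4,fy=4,interpolation=cv2.INTER_CUBIC)
cv2.imwrite('pics/crop1.png',c[:,:,::-1])
hsv=cv2.cvtColor(im,cv2.COLOR_RGB2HSV)
# board: dark red-brown
m=((hsv[...,0]<12)|(hsv[...,0]>172))&(hsv[...,1]>90)&(hsv[...,2]<140)&(hsv[...,2]>40)
m=m.astype(np.uint8)*255;m[:150]=0;m[260:]=0;m[:,:200]=0;m[:,310:]=0
m=cv2.morphologyEx(m,cv2.MORPH_OPEN,np.ones((3,3)))
k=max(cv2.findContours(m,0,2)[0],key=cv2.contourArea);r=cv2.minAreaRect(k);b=cv2.boxPoints(r);ap=cv2.approxPolyDP(k,5,True).reshape(-1,2)
print('board',b,ap); W=onz('top',ap,64);print(W);print(onz('top',b,64))
# level: low saturation in window
w=np.zeros(im.shape[:2],bool);w[195:245,325:385]=1
m=(w&((hsv[...,1]<60)|(hsv[...,2]<50)|((hsv[...,0]>30)&(hsv[...,0]<80)))).astype(np.uint8)*255
k=max(cv2.findContours(m,0,2)[0],key=cv2.contourArea);r=cv2.minAreaRect(k);b=cv2.boxPoints(r)
print('level',r);W=onz('top',b,34);print(W,W.mean(0))
```

```text
board [[224.1 238. ]
 [228.2 165.1]
 [298.7 169. ]
 [294.6 241.9]] [[229 181]
 [226 206]
 [233 207]
 [226 212]
 [237 212]
 [236 223]
 [248 209]
 [265 240]
 [261 210]
 [246 204]
 [243 211]
 [237 203]
 [246 191]
 [250 195]
 [241 202]
 [258 199]
 [249 188]
 [253 177]
 [268 183]
 [259 189]
 [271 194]
 [261 198]
 [269 207]
 [267 225]
 [273 222]
 [279 232]
 [281 217]
 [280 241]
 [290 239]
 [288 215]
 [296 217]
 [290 196]
 [298 181]
 [292 169]
 [273 177]
 [271 186]
 [271 176]
 [280 173]
 [275 168]
 [249 168]
 [237 182]]
[[625.7 207.6  64. ]
 [546.5 211.5  64. ]
 [543.7 189.8  64. ]
 [527.8 210.2  64. ]
 [528.4 176.6  64. ]
 [494.5 177.5  64. ]
 [538.3 143.5  64. ]
 [444.4  87.1  64. ]
 [535.9 103.6  64. ]
 [553.8 150.6  64. ]
 [531.8 158.5  64. ]
 [556.4 178.4  64. ]
 [594.7 152.9  64. ]
 [582.3 139.9  64. ]
 [559.8 166.3  64. ]
 [570.1 114.6  64. ]
 [604.4 144.2  64. ]
 [639.9 133.7  64. ]
 [621.4  86.1  64. ]
 [601.8 113.1  64. ]
 [586.6  75.3  64. ]
 [573.4 105.5  64. ]
 [545.7  79.6  64. ]
 [490.   83.2  64. ]
 [499.5  65.4  64. ]
 [469.3  45.9  64. ]
 [515.3  41.7  64. ]
 [442.2  41.9  64. ]
 [448.7  12.   64. ]
 [521.8  20.6  64. ]
 [516.1  -4.   64. ]
 [581.3  16.5  64. ]
 [629.4  -6.7  64. ]
 [667.8  13.2  64. ]
 [640.9  71.5  64. ]
 [612.   76.4  64. ]
 [644.   77.8  64. ]
 [654.2  50.2  64. ]
 [670.2  66.5  64. ]
 [668.8 147.8  64. ]
 [623.  182.5  64. ]]
[[448.4 210.5  64. ]
 [677.1 213.6  64. ]
 [668.1  -7.6  64. ]
 [440.4  -2.1  64. ]]
level ((353.672607421875, 221.13973999023438), (47.4859619140625, 9.215903282165527), 38.990997314453125)
[[ 546.2 -114.9   34. ]
 [ 569.4 -132.8   34. ]
 [ 477.1 -247.4   34. ]
 [ 454.7 -229.4   34. ]] [ 511.8 -181.1   34. ]
```

View pics/crop1.png

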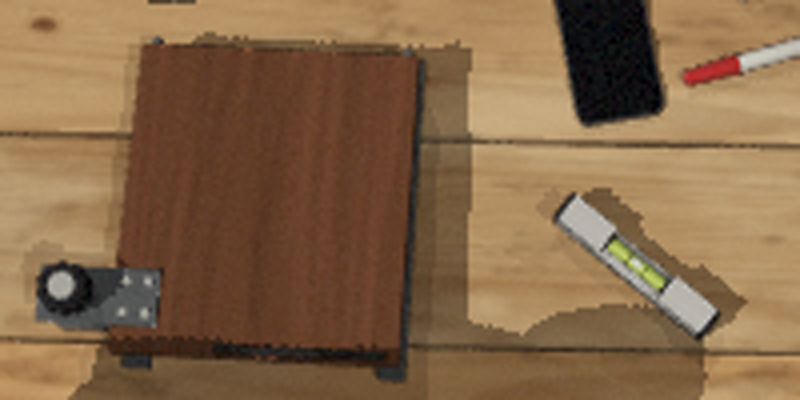

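The crop shows the board's top corners at about TL (140,45), TR (418,57), BR (400,350) and BL (110,340). The knob's top is centred at (62,285), and the level runs from (570,205) to (706,328) with its vial at (637,265).

Run:
```python
from h import *
np.set_printoptions(precision=1,suppress=True)
t=lambda x,y:((x+.5)/4+195-.5,(y+.5)/4+155-.5)
P=[onz('top',[t(*q)],z)[0] for q,z in(((140,45),59),((418,57),59),((400,350),71),((110,340),71),((62,285),109))]
P=np.array(P);print(P)
print(np.linalg.norm(np.diff(P[:4],axis=0),axis=1))
u=(P[0]+P[1]-P[2]-P[3])[:2];u/=np.linalg.norm(u);v=np.array([-u[1],u[0]])
c=P[:4,:2].mean(0);print('u',u,np.degrees(np.arctan2(u[1],u[0])),'c',c)
# board centre rel. tray_top: x 0, y +45
tt=c-45*v;print('tray_top',tt,'knob pred',tt-90*u+185*v)
print('vial',onz('top',[t(637,265)],30))
# check in the scene view
g=lambda a,b,z:[*(tt+a*u+b*v),z]
print(proj('scene',[g(115,-65,59),g(115,155,59),g(-115,155,71),g(-115,-65,71),g(-90,185,103),(512,-181,34)]))
im=snap('scene');cv2.imwrite('pics/crop2.png',cv2.resize(im[160:270,220:340],None,fx=5,fy=5,interpolation=cv2.INTER_CUBIC)[:,:,::-1])
```

```text
[[676.2 210.   59. ]
 [670.1  -8.7  59. ]
 [438.8  -2.6  71. ]
 [442.4 214.5  71. ]
 [477.5 243.4 109. ]]
[218.9 231.7 217.1]
u [ 1. -0.] -1.296250996049132 c [556.9 103.3]
tray_top [555.9  58.3] knob pred [470.1 245.3]
vial [[ 512.9 -182.5   30. ]]
[[325.6 199.4]
 [297.7 176.5]
 [235.8 183.2]
 [256.5 209.1]
 [239.8 170.5]
 [305.1 242.3]]
```

View pics/crop2.png

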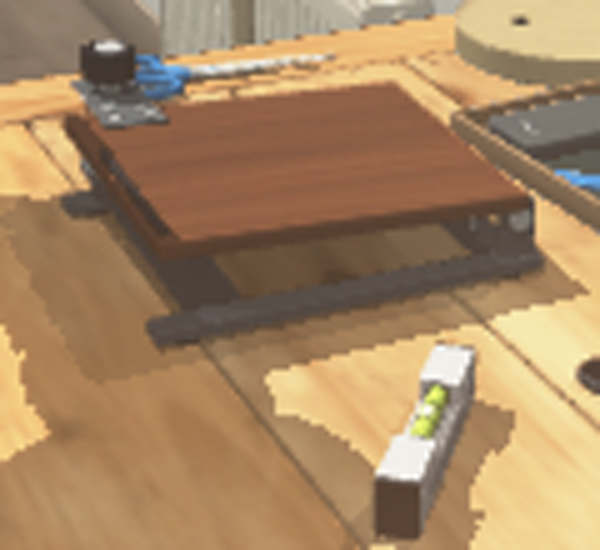

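```bash
cat >> h.py <<'E'
def tgt(yaw,tilt=0):
    # yaw: world angle of tool y (deg), tool z down; tilt: fingers lean forward to +x, body back to -x
    y=np.radians(yaw);Y=np.array([np.cos(y),np.sin(y),0]);Z=np.array([0,0,-1.])
    M=np.c_[np.cross(Y,Z),Y,Z]
    return R.from_rotvec([0,-np.radians(tilt),0])*R.from_matrix(M)
def plan(*stops):
    o=manip.get_obs();p=np.array(o['tool_pos'],float);r=R.from_rotvec(o['tcp_rot'])
    for q,rr in stops:
        print('shift m',np.round(r.inv().apply(np.array(q,float)-p)/1000,4),'turn',np.round(np.degrees((r.inv()*rr).as_rotvec()),1)); p,r=np.array(q,float),rr
def st():
    o=manip.get_obs();r=R.from_rotvec(o['tcp_rot']).as_matrix()
    print('t',round(o['time_s'],2),'p',np.round(o['tool_pos'],1),'yaw',round(np.degrees(np.arctan2(r[1,1],r[0,1])),1),'z',np.round(r[:,2],3),'F',np.round(o['ft_force'],1),'w',round(o['width'],3),'g',round(o['grip_force'],1),'q',np.round(o['joint_pos'],2))
E
python3 - <<'E'
from h import *
print(two((241.6,169),(210.4,226.1)))
b=np.array([[546.2,-114.9],[569.4,-132.8],[477.1,-247.4],[454.7,-229.4]]);d=(b[0]+b[1]-b[2]-b[3]);print(np.degrees(np.arctan2(d[1],d[0])))
plan(((430,230,230),tgt(30)),((512.5,-182,150),tgt(-38.9)))
E
```

```text
(array([476.52481534, 242.84236428, 108.20465481]), np.float64(0.987582438655894))
51.260982445207745
shift m [-0.345  -0.2302  0.0012] turn [-0.   0.  43.2]
shift m [-0.3981 -0.1346  0.08  ] turn [ 0.   0.  68.9]
```

{"fn": "jog_arm", "kwargs": {
  "moves": [
    [1,[-0.055,-0.03,0],[0,0,8]],
    [1,[-0.11,-0.06,0],[0,0,17]],
    [1,[-0.17,-0.1,0],[0,0,26]],
    [1,[-0.23,-0.14,0],[0,0,35]],
    [1,[-0.29,-0.19,0],[0,0,43]]
  ]
}}

```text
time_s: 0.82
tool_pos: [370.3, 311.7, 231.3]
tcp_rot: [1.573, 2.719, 0.0]
ft_force: [1.4, -0.1, 0.2]
width: 1.0
grip_force: 0.0
```

Run:
```python
from h import *
st();plan(((512.5,-182,120),tgt(-38.9)))
```

```text
t 0.82 p [370.3 311.7 231.3] yaw 29.9 z [ 0.  0. -1.] F [ 1.4 -0.1  0.2] w 1.0 g 0.0 q [-0.85  0.58  0.15  1.81 -0.12  0.76 -0.12]
shift m [-0.4989 -0.1227  0.1113] turn [ 0.  -0.  68.8]
```

{"fn": "jog_arm", "kwargs": {
  "moves": [
    [1,[-0.06,-0.012,0],[0,0,9]],
    [1,[-0.12,-0.025,0],[0,0,18]],
    [1,[-0.18,-0.04,0.0],[0,0,27]],
    [1,[-0.24,-0.055,0.0],[0,0,36]],
    [1,[-0.3,-0.07,0.01],[0,0,45]]
  ]
}}

```text
time_s: 1.45
tool_pos: [459.9, 17.1, 221.7]
tcp_rot: [2.494, 1.91, 0.002]
ft_force: [1.1, 1.4, 0.1]
width: 1.001
grip_force: 0.0
```

Run:
```python
from h import *
st();plan(((512.5,-182,80),tgt(-38.9)))
```

```text
t 1.45 p [459.9  17.1 221.7] yaw -15.1 z [ 0.001  0.    -1.   ] F [1.1 1.4 0.1] w 1.001 g 0.0 q [-0.29  0.58  0.31  1.91 -0.27  0.7  -0.08]
shift m [-0.1786  0.1025  0.1417] turn [ 0.1 -0.  23.8]
```

{"fn": "jog_arm", "kwargs": {
  "moves": [
    [1,[-0.04,0.025,0.02],[0,0,8]],
    [1,[-0.09,0.05,0.05],[0,0,16]],
    [1,[-0.135,0.08,0.09],[0,0,23.8]],
    [1,[-0.1785,0.1025,0.13],[0,0,23.8]],
    [1,[-0.1785,0.1025,0.1415],[0,0,23.8]]
  ]
}}

```text
time_s: 2.08
tool_pos: [511.8, -183.0, 77.6]
tcp_rot: [-2.834, -1.356, 0.004]
ft_force: [0.3, 1.2, 0.7]
width: 1.003
grip_force: 0.0
```

Run:
```python
from h import *
st();plan(((512.5,-182,8),tgt(-38.8)))
```

```text
t 2.08 p [ 511.8 -183.    77.6] yaw -38.9 z [-0.002 -0.001 -1.   ] F [0.3 1.2 0.7] w 1.003 g 0.0 q [ 0.14  0.91  0.27  1.76 -0.43  0.53  0.01]
shift m [ 0.0014 -0.      0.0696] turn [-0.1  0.1 -0.1]
```

{"fn": "jog_arm", "kwargs": {
  "moves": [
    [1,[0.001,0,0.04],[0,0,0]],
    [1,[0.001,0,0.07],[0,0,0]],
    [1,[0.001,0,0.07],[0,0,0]],
    [0.1,[0.001,0,0.07],[0,0,0]],
    [0.1,[0.001,0,0.07],[0,0,0]]
  ]
}}

```text
time_s: 2.7
tool_pos: [514.0, -179.1, 11.1]
tcp_rot: [2.83, 1.362, 0.002]
ft_force: [0.2, 0.3, -0.1]
width: 0.607
grip_force: 0.0
```

{"fn": "jog_arm", "kwargs": {
  "moves": [
    [0.1,[0,0,0],[0,0,0]],
    [0.1,[0,0,0],[0,0,0]],
    [0.1,[0,0,0],[0,0,0]]
  ]
}}

```text
time_s: 3.08
tool_pos: [513.8, -179.2, 10.6]
tcp_rot: [2.83, 1.361, 0.001]
ft_force: [-0.6, 0.1, 10.0]
width: 0.272
grip_force: 59.2
```

Run:
```python
from h import *
st()
```

```text
t 3.08 p [ 513.8 -179.2   10.6] yaw -38.6 z [ 0.001 -0.    -1.   ] F [-0.6  0.1 10. ] w 0.272 g 59.2 q [ 0.17  1.02  0.2   1.78 -0.47  0.39  0.04]
```

{"fn": "jog_arm", "kwargs": {
  "moves": [
    [0.1,[0,0,-0.04],[0,0,0]],
    [0.1,[0,0,-0.09],[0,0,0]],
    [0.1,[0,0,-0.14],[0,0,0]],
    [0.1,[0,0,-0.14],[0,0,0]]
  ]
}}

```text
time_s: 3.58
tool_pos: [514.5, -179.4, 153.0]
tcp_rot: [2.828, 1.36, 0.006]
ft_force: [-0.4, -0.7, -3.4]
width: 0.269
grip_force: 60.0
```

Run:
```python
from h import *
st();plan(((559,58,150),tgt(-91.1)))
```

```text
t 3.58 p [ 514.5 -179.4  153. ] yaw -38.6 z [ 0.005 -0.002 -1.   ] F [-0.4 -0.7 -3.4] w 0.269 g 60.0 q [ 0.1   0.8   0.35  1.71 -0.39  0.7  -0.03]
shift m [ 0.2133 -0.1134  0.0028] turn [ 0.2 -0.2 52.5]
```

{"fn": "jog_arm", "kwargs": {
  "moves": [
    [0.1,[0.04,-0.02,0],[0,0,10]],
    [0.1,[0.09,-0.045,0],[0,0,20]],
    [0.1,[0.14,-0.075,0],[0,0,30]],
    [0.1,[0.18,-0.095,0],[0,0,40]],
    [0.1,[0.213,-0.1135,0],[0.2,-0.2,50]]
  ]
}}

```text
time_s: 4.2
tool_pos: [557.4, 60.2, 148.9]
tcp_rot: [-3.14, -0.03, 0.009]
ft_force: [-1.0, 0.2, -2.6]
width: 0.267
grip_force: 59.8
```

Run:
```python
from h import *
st();plan(((559,58,76),tgt(-91.1)))
```

```text
t 4.2 p [557.4  60.2 148.9] yaw -88.9 z [-0.006  0.001 -1.   ] F [-1.   0.2 -2.6] w 0.267 g 59.8 q [-0.48  0.9   0.67  1.65 -0.7   0.86 -1.07]
shift m [0.002  0.0023 0.0729] turn [-0.1  0.3  2.2]
```

{"fn": "jog_arm", "kwargs": {
  "moves": [
    [0.1,[0.002,0.001,0.03],[0,0.3,2.2]],
    [0.1,[0.002,0.001,0.055],[0,0.3,2.2]],
    [0.1,[0.002,0.001,0.065],[0,0.3,2.2]],
    [0.1,[0.002,0.001,0.071],[0,0.3,2.2]],
    [0.1,[0.002,0.001,0.074],[0,0.3,2.2]]
  ]
}}

```text
time_s: 4.82
tool_pos: [559.4, 57.2, 76.0]
tcp_rot: [-3.14, 0.023, -0.001]
ft_force: [-2.5, -0.1, 0.8]
width: 0.267
grip_force: 60.2
```

Run:
```python
from h import *
st()
```

```text
t 4.83 p [559.4  57.2  76. ] yaw -90.8 z [ 0.001  0.002 -1.   ] F [-2.5 -0.1  0.8] w 0.267 g 60.2 q [-0.44  1.    0.59  1.7  -0.8   0.7  -1.01]
```

{"fn": "jog_arm", "kwargs": {
  "moves": [
    [0.1,[0,0,0.002],[0,0,0]],
    [0.6,[0,0,0.002],[0,0,0]],
    [0.6,[0,0,0.002],[0,0,0]],
    [0.6,[0,0,-0.03],[0,0,0]],
    [0.6,[0,0,-0.08],[0,0,0]]
  ]
}}

```text
time_s: 5.45
tool_pos: [558.9, 57.1, 156.3]
tcp_rot: [-3.14, 0.023, 0.002]
ft_force: [-0.1, 0.5, 0.5]
width: 0.6
grip_force: 0.0
```

Run:
```python
from h import *
st()
im=snap('top');cv2.imwrite('pics/crop3.png',cv2.resize(im[155:255,195:395],None,fx=4,fy=4,interpolation=cv2.INTER_CUBIC)[:,:,::-1])
c=np.array([556,58.]);d=np.array([1,-.02])
# target press pose options
plan(((500,59,150),tgt(-91,20)))
```

```text
t 5.45 p [558.9  57.1 156.3] yaw -90.8 z [-0.001  0.001 -1.   ] F [-0.1  0.5  0.5] w 0.6 g 0.0 q [-0.49  0.89  0.69  1.64 -0.7   0.88 -1.1 ]
shift m [-0.061  -0.0016  0.0123] turn [ 0.3 19.6  0.1]
```

View pics/crop3.png

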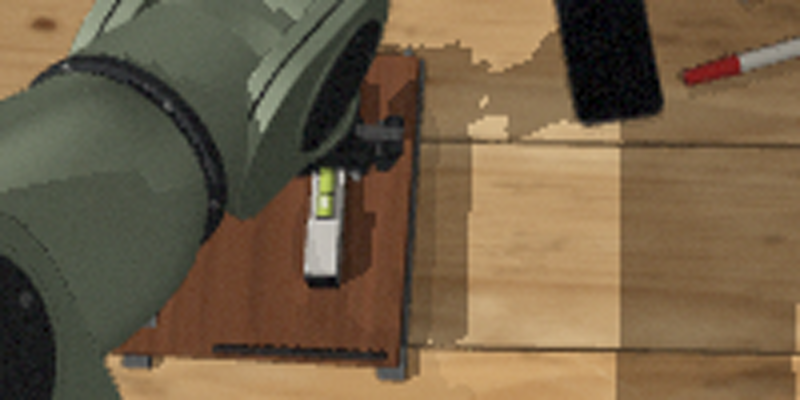

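Crop shows the level flat on the board, from the vial (326,195) to its free end (322,278). Its hinge end is hidden by the gripper.

{"fn": "jog_arm", "kwargs": {
  "moves": [
    [0,[-0.03,0,-0.01],[0,10,0]],
    [0,[-0.053,0,0],[0,20,0]],
    [0,[-0.053,0,0.03],[0,25,0]],
    [0,[-0.053,0,0.05],[0,25,0]],
    [0,[-0.053,0,0.05],[0,25,0]]
  ]
}}

```text
time_s: 6.12
tool_pos: [540.6, 66.5, 148.2]
tcp_rot: [3.078, -0.025, 0.557]
ft_force: [0.7, -1.2, 0.5]
width: 0.0
grip_force: 0.0
```

Run:
```python
from h import *
st();plan(((506,58.5,97),tgt(-91,25)),((506,58.5,92),tgt(-91,25)))
```

```text
t 6.12 p [540.6  66.5 148.2] yaw -91.0 z [ 0.35  -0.016 -0.936] F [ 0.7 -1.2  0.5] w 0.0 g 0.0 q [-0.32  0.71  0.15  2.09 -1.45  0.   -0.36]
shift m [-0.0502  0.0081  0.0359] turn [1.  4.5 0.3]
shift m [-0.0021  0.      0.0045] turn [0. 0. 0.]
```

Run:
```python
from h import *
plan(((498,58.5,140),tgt(-91,12)),((498,58.5,97),tgt(-91,12)))
```

```text
shift m [-0.0426  0.0087 -0.0072] turn [ 0.8 -8.5  0.2]
shift m [-0.0089  0.0002  0.0421] turn [0. 0. 0.]
```

{"fn": "jog_arm", "kwargs": {
  "moves": [
    [0,[-0.015,0.005,-0.005],[0.8,-8.5,0]],
    [0,[-0.0426,0.0087,-0.007],[0.8,-8.5,0.2]],
    [0,[-0.0426,0.0087,-0.007],[0.8,-8.5,0.2]],
    [0,[-0.0426,0.0087,-0.007],[0.8,-8.5,0.2]]
  ]
}}

```text
time_s: 6.62
tool_pos: [499.8, 58.0, 140.2]
tcp_rot: [-3.123, 0.038, -0.336]
ft_force: [0.0, 0.2, 0.9]
width: -0.0
grip_force: 0.0
```

Run:
```python
from h import *
st();plan(((498,58.5,99),tgt(-91,12)))
```

```text
t 6.62 p [499.8  58.  140.2] yaw -91.4 z [ 0.213 -0.002 -0.977] F [0.  0.2 0.9] w -0.0 g 0.0 q [-0.5   0.77  0.54  2.09 -1.2   0.36 -0.59]
shift m [-0.0106 -0.0003  0.0399] turn [ 0.1 -0.3 -0.4]
```

Good posture. Descending in small steps.

{"fn": "jog_arm", "kwargs": {
  "moves": [
    [0,[-0.005,0,0.02],[0,0,0]],
    [0,[-0.01,0,0.035],[0,0,0]],
    [0,[-0.01,0,0.04],[0,0,0]],
    [0,[-0.01,0,0.044],[0,0,0]],
    [0,[-0.01,0,0.044],[0,0,0]]
  ]
}}

```text
time_s: 7.25
tool_pos: [498.6, 57.6, 94.9]
tcp_rot: [-3.123, 0.037, -0.332]
ft_force: [1.7, -0.7, 1.2]
width: -0.003
grip_force: 0.7
```

Run:
```python
from h import *
st()
im=snap('top','t1.png');s=snap('scene','s1.png')
a=cv2.resize(im[170:250,225:325],(800,640),interpolation=cv2.INTER_CUBIC)[:300]
```

```text
t 7.25 p [498.6  57.6  94.9] yaw -91.3 z [ 0.21  -0.002 -0.978] F [ 1.7 -0.7  1.2] w -0.003 g 0.7 q [-0.31  0.8   0.19  2.12 -1.43  0.09 -0.37]
```

{"fn": "jog_arm", "kwargs": {
  "moves": [
    [0,[0,0,0.001],[0,0,0]],
    [0,[0,0,0.002],[0,0,0]],
    [0,[0,0,0.003],[0,0,0]],
    [0,[0,0,0.003],[0,0,0]]
  ]
}}

```text
time_s: 7.85
tool_pos: [498.3, 58.4, 91.7]
tcp_rot: [-3.123, 0.031, -0.329]
ft_force: [-2.2, 0.4, 2.5]
width: -0.005
grip_force: 1.5
```

Run:
```python
from h import *
st()
```

```text
t 7.85 p [498.3  58.4  91.7] yaw -91.1 z [ 0.209 -0.001 -0.978] F [-2.2  0.4  2.5] w -0.005 g 1.5 q [-0.29  0.81  0.15  2.12 -1.43  0.07 -0.37]
```

{"fn": "jog_arm", "kwargs": {
  "moves": [
    [0,[0,0,0.001],[0,0,0]],
    [0,[0,0,0.002],[0,0,0]],
    [0,[0,0,0.002],[0,0,0]]
  ]
}}

```text
time_s: 8.22
tool_pos: [498.2, 58.3, 90.3]
tcp_rot: [-3.123, 0.031, -0.329]
ft_force: [-14.4, -0.9, 25.8]
width: -0.004
grip_force: 13.0
```

Run:
```python
from h import *
st()
```

```text
t 8.22 p [498.2  58.3  90.3] yaw -91.1 z [ 0.209 -0.    -0.978] F [-14.4  -0.9  25.8] w -0.004 g 13.0 q [-0.28  0.81  0.12  2.12 -1.43  0.05 -0.37]
```

{"fn": "jog_arm", "kwargs": {
  "moves": [
    [0,[0,0,-0.0008],[0,0,0]],
    [0,[0,0,-0.0008],[0,0,0]]
  ]
}}

```text
time_s: 8.48
tool_pos: [498.3, 58.4, 90.9]
tcp_rot: [-3.123, 0.031, -0.329]
ft_force: [-9.1, -0.2, 14.5]
width: 0.002
grip_force: 7.3
```

Run:
```python
from h import *
st()
```

```text
t 8.47 p [498.3  58.4  90.9] yaw -91.1 z [ 0.209 -0.001 -0.978] F [-9.1 -0.2 14.5] w 0.002 g 7.3 q [-0.28  0.81  0.13  2.12 -1.42  0.05 -0.37]
```

{"fn": "jog_arm", "kwargs": {
  "moves": [
    [0,[0,0,0],[0,0,0]],
    [0,[0,0,0],[0,0,0]],
    [0,[0,0,0],[0,0,0]],
    [0,[0,0,0],[0,0,0]],
    [0,[0,0,0],[0,0,0]]
  ]
}}

```text
time_s: 9.1
tool_pos: [498.3, 58.4, 90.9]
tcp_rot: [-3.123, 0.031, -0.329]
ft_force: [-9.0, 0.2, 15.0]
width: -0.002
grip_force: 7.5
```

{"fn": "jog_arm", "kwargs": {
  "moves": [
    [0,[0,0,0],[0,0,0]],
    [0,[0,0,0],[0,0,0]],
    [0,[0,0,0],[0,0,0]],
    [0,[0,0,0],[0,0,0]],
    [0,[0,0,0],[0,0,0]]
  ]
}}

```text
time_s: 9.72
tool_pos: [498.3, 58.4, 90.9]
tcp_rot: [-3.123, 0.031, -0.329]
ft_force: [-8.3, -0.8, 15.3]
width: 0.004
grip_force: 7.5
```

Run:
```python
from h import *
st()
im=snap('top','t2.png');s=snap('scene','s2.png')
p=proj('scene',[[556,58,93]])[0].astype(int);q=proj('top',[[556,58,93]])[0].astype(int);print(p,q)
a=cv2.resize(s[p[1]-25:p[1]+25,p[0]-25:p[0]+25],(398,398),interpolation=cv2.INTER_NEAREST)
b=cv2.resize(im[q[1]-25:q[1]+25,q[0]-25:q[0]+25],(398,398),interpolation=cv2.INTER_NEAREST)
cv2.imwrite('pics/c4.png',np.hstack([a,b])[:,:,::-1])
```

```text
t 9.72 p [498.3  58.4  90.9] yaw -91.1 z [ 0.209 -0.001 -0.978] F [-8.3 -0.8 15.3] w 0.004 g 7.5 q [-0.28  0.81  0.13  2.12 -1.42  0.05 -0.37]
[284 188] [275 201]
```

View pics/c4.png

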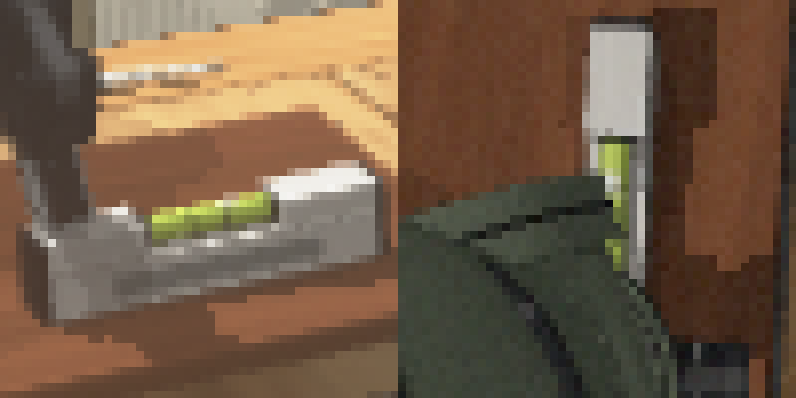

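Left half (scene): the vial spans about (150–278, 195–235) and is in full view. Right half (top): the vial is partly hidden by the wrist, with a pale spot near (612,185), on the hinge side of the middle. I'll profile the colours numerically.

```bash
cat >> h.py <<'E'
def prof(n,im,c,d,z0,slope=0,offs=(0,),rng=range(-80,81,2)):
    # mean RGB sampled along the bar
    out=[]
    e=np.array([-d[1],d[0]])
    for s in rng:
        P=[[*(np.array(c)+s*np.array(d)+o*e),z0+slope*s] for o in offs]
        uv=proj(n,P).astype(np.float32)
        out.append(cv2.remap(im.astype(np.float32),uv[:,:1],uv[:,1:],cv2.INTER_LINEAR).reshape(-1,3).mean(0))
    return np.array(out)
E
python3 - <<'E'
from h import *
np.set_printoptions(linewidth=200,suppress=True)
s=cv2.imread('pics/s2.png')[:,:,::-1];t=cv2.imread('pics/t2.png')[:,:,::-1]
c=(556,58);d=(1,-.015)
print('scene px',proj('scene',[[556+a,58,89] for a in(-75,-28,0,28,75)]))
y,x=181,260
print('scene raw rows (R,G,B)')
for r in range(187,194):print(r,[tuple(int(v) for v in s[r,k]) for k in range(276,297)])
print('top raw')
for r in range(190,214):print(r,[tuple(int(v) for v in t[r,k]) for k in range(273,281)])
E
```

```text
scene px [[262.11202154 193.34380143]
 [276.22193047 190.75972099]
 [284.41048469 189.26011097]
 [292.44241491 187.78921067]
 [305.58457869 185.38252147]]
scene raw rows (R,G,B)
187 [(125, 86, 63), (126, 86, 63), (126, 86, 62), (125, 86, 63), (125, 86, 63), (141, 95, 68), (142, 96, 68), (143, 96, 69), (143, 97, 69), (144, 97, 71), (144, 96, 70), (182, 147, 121), (185, 150, 123), (196, 184, 95), (193, 181, 90), (190, 207, 96), (151, 161, 90), (149, 145, 134), (242, 242, 238), (245, 243, 241), (237, 234, 228)]
188 [(126, 86, 63), (126, 86, 63), (127, 86, 63), (127, 87, 63), (125, 86, 62), (141, 95, 68), (142, 95, 69), (168, 138, 80), (194, 182, 91), (193, 181, 90), (240, 244, 180), (210, 208, 173), (214, 219, 145), (202, 219, 103), (185, 204, 91), (167, 184, 84), (129, 137, 69), (86, 79, 66), (156, 151, 143), (149, 144, 137), (145, 140, 132)]
189 [(115, 84, 66), (125, 85, 63), (154, 129, 74), (184, 177, 88), (183, 175, 87), (227, 239, 113), (188, 205, 97), (210, 225, 103), (199, 218, 98), (184, 202, 91), (173, 189, 93), (136, 143, 83), (148, 160, 81), (143, 156, 74), (138, 149, 72), (1
[... 3863 characters left out ...]
, 67, 55), (55, 58, 49), (54, 56, 47), (115, 129, 58), (90, 94, 65), (126, 123, 118), (142, 141, 134)]
209 [(61, 66, 56), (58, 64, 54), (59, 64, 54), (53, 58, 48), (92, 101, 52), (84, 88, 64), (127, 121, 117), (114, 112, 106)]
210 [(60, 64, 55), (61, 67, 56), (55, 61, 46), (57, 63, 51), (52, 54, 44), (51, 51, 48), (120, 117, 111), (119, 117, 113)]
211 [(62, 66, 56), (58, 65, 51), (61, 66, 55), (56, 59, 48), (57, 63, 51), (70, 76, 65), (36, 43, 34), (87, 86, 83)]
212 [(58, 65, 53), (62, 67, 55), (58, 62, 49), (56, 64, 51), (55, 56, 50), (54, 57, 46), (81, 91, 76), (35, 37, 32)]
213 [(52, 58, 48), (58, 64, 54), (60, 68, 56), (58, 64, 51), (61, 63, 53), (61, 61, 55), (62, 66, 56), (73, 80, 65)]
```

Top view: the lines are at rows ≈199.3 and 204.7 (middle 202) and the bubble is at ≈198.5, so it is about 10 mm towards the hinge. The scene view gives about 8 mm. I'll turn the knob about 2 rad clockwise, so next I lift and travel to it.

Run:
```python
from h import *
print(onz('top',[(210.4,226.1)],103), two((241.6,169),(210.4,226.1)))
plan(((498.3,58.4,180),tgt(-60,0)),((474,244,170),tgt(70,0)))
```

```text
[[477.78231113 244.12119436 103.        ]] (array([476.52481534, 242.84236428, 108.20465481]), np.float64(0.987582438655894))
shift m [ 0.0186 -0.0003 -0.0872] turn [  3.1 -11.8 -31. ]
shift m [ 0.0718 -0.1729  0.01  ] turn [   0.    0. -130.]
```

{"fn": "jog_arm", "kwargs": {
  "moves": [
    [0,[0.005,0,-0.024],[0,0,0]],
    [0,[0.0125,0,-0.058],[1,-4,-10]],
    [0.6,[0.0186,0,-0.087],[2,-8,-20]],
    [0.7,[0.0186,0,-0.087],[3.1,-11.8,-31]],
    [0.8,[0.0186,0,-0.087],[3.1,-11.8,-31]]
  ]
}}

```text
time_s: 10.45
tool_pos: [499.1, 58.2, 180.0]
tcp_rot: [3.032, 0.82, -0.001]
ft_force: [0.0, 0.2, 0.3]
width: 0.635
grip_force: 0.0
```

Run:
```python
from h import *
st();plan(((476,244,180),tgt(70,0)))
```

```text
t 10.45 p [499.1  58.2 180. ] yaw -59.7 z [-0.001 -0.001 -1.   ] F [0.  0.2 0.3] w 0.635 g 0.0 q [-0.53  0.77  0.67  1.83 -0.67  0.78 -0.55]
shift m [ 7.380e-02 -1.721e-01 -1.000e-04] turn [  -0.     0.  -129.7]
```

{"fn": "jog_arm", "kwargs": {
  "moves": [
    [1,[0.008,-0.017,0],[0,0,-10]],
    [1,[0.015,-0.034,0],[0,0,-20]],
    [1,[0.022,-0.05,0],[0,0,-30]],
    [1,[0.03,-0.067,0],[0,0,-40]],
    [1,[0.037,-0.083,0],[0,0,-50]]
  ]
}}

```text
time_s: 11.08
tool_pos: [489.2, 149.3, 179.5]
tcp_rot: [-2.4, -2.027, -0.001]
ft_force: [-0.6, -0.2, -0.0]
width: 1.001
grip_force: 0.0
```

Run:
```python
from h import *
st();plan(((476,244,180),tgt(70,0)))
```

```text
t 11.07 p [489.2 149.3 179.5] yaw -9.7 z [ 0.  0. -1.] F [-0.6 -0.2 -0. ] w 1.001 g 0.0 q [-0.59  0.73  0.44  1.79 -0.45  0.72 -0.08]
shift m [ 0.0911 -0.0289 -0.0004] turn [  0.   -0.  -79.7]
```

{"fn": "jog_arm", "kwargs": {
  "moves": [
    [1,[0.018,-0.005,0],[0,0,-10]],
    [1,[0.036,-0.011,0],[0,0,-20]],
    [1,[0.055,-0.017,0],[0,0,-30]],
    [1,[0.073,-0.023,0],[0,0,-40]],
    [1,[0.091,-0.029,0],[0,0,-50]]
  ]
}}

```text
time_s: 11.7
tool_pos: [476.4, 243.9, 179.6]
tcp_rot: [-1.319, -2.851, -0.001]
ft_force: [0.5, 0.0, -0.8]
width: 0.999
grip_force: 0.0
```

{"fn": "jog_arm", "kwargs": {
  "moves": [
    [1,[0,0,0],[0,0,-10]],
    [1,[0,0,0.02],[0,0,-20]],
    [1,[0,0,0.04],[0,0,-29]]
  ]
}}

```text
time_s: 12.08
tool_pos: [476.6, 243.4, 139.1]
tcp_rot: [0.564, 3.09, 0.001]
ft_force: [0.4, -0.5, -0.1]
width: 1.004
grip_force: 0.0
```

Run:
```python
from h import *
st()
snap('top','t3.png');s=snap('scene','s3.png')
t=cv2.imread('pics/t3.png')[:,:,::-1]
a=cv2.resize(s[130:205,205:280],(398,398),interpolation=cv2.INTER_NEAREST)
b=cv2.resize(t[190:265,175:250],(398,398),interpolation=cv2.INTER_NEAREST)
cv2.imwrite('pics/c5.png',np.hstack([a,b])[:,:,::-1])
plan(((476,244,79),tgt(70,0)))
```

```text
t 12.07 p [476.6 243.4 139.1] yaw 69.3 z [ 0.     0.001 -1.   ] F [ 0.4 -0.5 -0.1] w 1.004 g 0.0 q [-0.56  0.78  0.05  1.74 -0.06  0.62  0.74]
shift m [0.0003 0.0013 0.0592] turn [-0.1 -0.1 -0.9]
```

View pics/c5.png

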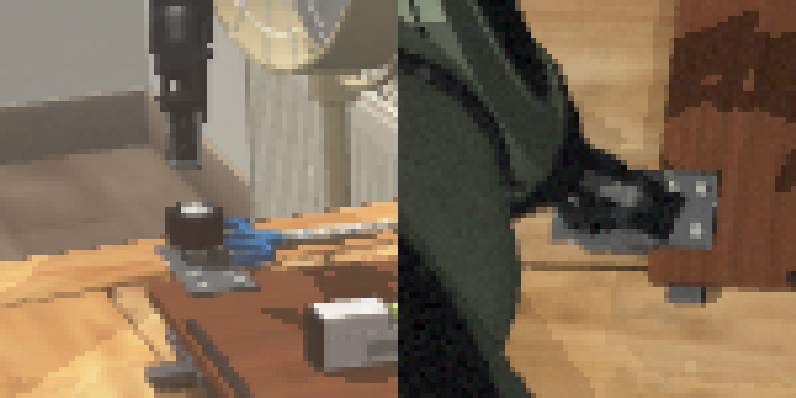

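Scene (left): the gripper tip is at x≈183, above the knob centred at (194,228). I'll check whether that offset is perspective.

Run:
```python
from h import *
print(proj('scene',[[476.6,243.4,139],[476.6,243.4,103],[476,244,82]]))
s=cv2.imread('pics/s3.png')
g=s.sum(2)//3
for r in range(168,182):print(r,list(g[r,233:252]))
for r in range(152,164,3):print(r,list(g[r,230:250]))
```

```text
[[241.14309111 160.44098796]
 [241.81048809 170.34552733]
 [241.97256786 175.99057718]]
168 [np.uint64(120), np.uint64(119), np.uint64(122), np.uint64(121), np.uint64(122), np.uint64(75), np.uint64(132), np.uint64(144), np.uint64(183), np.uint64(162), np.uint64(103), np.uint64(91), np.uint64(97), np.uint64(102), np.uint64(106), np.uint64(109), np.uint64(111), np.uint64(113), np.uint64(115)]
169 [np.uint64(117), np.uint64(118), np.uint64(119), np.uint64(73), np.uint64(72), np.uint64(67), np.uint64(197), np.uint64(222), np.uint64(225), np.uint64(200), np.uint64(194), np.uint64(132), np.uint64(73), np.uint64(64), np.uint64(100), np.uint64(105), np.uint64(109), np.uint64(111), np.uint64(113)]
170 [np.uint64(119), np.uint64(117), np.uint64(118), np.uint64(66), np.uint64(63), np.uint64(68), np.uint64(86), np.uint64(116), np.uint64(118), np.uint64(114), np.uint64(91), np.uint64(72), np.uint64(63), np.uint64(57), np.uint64(95), np.uint64(101), np.uint64(105), np.uint64(109), np.uint64(111)]
171 [np.uint64(120), np.uint64(118), np.uint64(117), np.uint64(64), np.uint64(57), np.uint64(60), np.u
[... 3744 characters left out ...]
.uint64(173), np.uint64(173), np.uint64(173), np.uint64(173)]
158 [np.uint64(125), np.uint64(124), np.uint64(124), np.uint64(120), np.uint64(108), np.uint64(101), np.uint64(81), np.uint64(80), np.uint64(62), np.uint64(58), np.uint64(58), np.uint64(57), np.uint64(102), np.uint64(123), np.uint64(140), np.uint64(167), np.uint64(166), np.uint64(173), np.uint64(173), np.uint64(174)]
161 [np.uint64(125), np.uint64(127), np.uint64(127), np.uint64(126), np.uint64(125), np.uint64(123), np.uint64(120), np.uint64(102), np.uint64(88), np.uint64(87), np.uint64(87), np.uint64(87), np.uint64(75), np.uint64(112), np.uint64(117), np.uint64(120), np.uint64(123), np.uint64(124), np.uint64(162), np.uint64(166)]
```

Knob columns are 236–246 (centre 241), predicted 241.8, and the finger shows the same bias. The tool is over the knob, so I descend.

{"fn": "jog_arm", "kwargs": {
  "moves": [
    [1,[0,0.001,0.02],[0,0,0]],
    [1,[0,0.001,0.04],[0,0,0]],
    [1,[0,0.001,0.055],[0,0,0]],
    [1,[0,0.001,0.06],[0,0,0]],
    [1,[0,0.001,0.06],[0,0,0]]
  ]
}}

```text
time_s: 12.8
tool_pos: [477.0, 244.1, 79.9]
tcp_rot: [0.574, 3.088, 0.0]
ft_force: [-0.1, -0.2, 0.1]
width: 1.0
grip_force: 0.0
```

{"fn": "jog_arm", "kwargs": {
  "moves": [
    [0.3,[0,0,0],[0,0,0]],
    [0.3,[0,0,0],[0,0,0]],
    [0.3,[0,0,0],[0,0,0]],
    [0.3,[0,0,0],[0,0,0]]
  ]
}}

```text
time_s: 13.3
tool_pos: [478.3, 247.2, 80.4]
tcp_rot: [0.569, 3.086, 0.01]
ft_force: [6.5, 18.9, -1.8]
width: 0.432
grip_force: 61.0
```

Run:
```python
from h import *
st()
```

```text
t 13.3 p [478.3 247.2  80.4] yaw 69.1 z [ 0.005  0.005 -1.   ] F [ 6.5 18.9 -1.8] w 0.432 g 61.0 q [-0.55  0.88  0.04  1.78 -0.07  0.48  0.73]
```

{"fn": "jog_arm", "kwargs": {
  "moves": [
    [0.3,[0,0.0034,0],[0,0,9]],
    [0.3,[0,0.0034,0],[0,0,19]],
    [0.3,[0,0.0034,0],[0,0,29]],
    [0.3,[0,0.0034,0],[0,0,39]],
    [0.3,[0,0.0034,0],[0,0,49]]
  ]
}}

```text
time_s: 13.92
tool_pos: [477.0, 246.8, 79.4]
tcp_rot: [-1.809, -2.567, 0.003]
ft_force: [-4.0, -1.6, -2.8]
width: 0.437
grip_force: 61.0
```

Run:
```python
from h import *
st()
```

```text
t 13.93 p [477.  246.8  79.4] yaw 19.7 z [-0.003 -0.001 -1.   ] F [-4.  -1.6 -2.8] w 0.437 g 61.0 q [-0.67  0.9   0.25  1.78 -0.41  0.52  0.19]
```

Rotating cleanly with low force. Another 66° to go (115° in total).

{"fn": "jog_arm", "kwargs": {
  "moves": [
    [0.3,[0,0,0],[0,0,10]],
    [0.3,[0,0,0],[0,0,20]],
    [0.3,[0,0,0],[0,0,30]],
    [0.3,[0,0,0],[0,0,40]],
    [0.3,[0,0,0],[0,0,50]]
  ]
}}

```text
time_s: 14.55
tool_pos: [476.0, 247.2, 79.2]
tcp_rot: [-2.723, -1.562, 0.006]
ft_force: [-10.7, -2.1, -0.1]
width: 0.43
grip_force: 61.0
```

{"fn": "jog_arm", "kwargs": {
  "moves": [
    [0.3,[0,0,0],[0,0,9]],
    [0.3,[0,0,0],[0,0,16]],
    [0.3,[0,0,0],[0,0,16]]
  ]
}}

```text
time_s: 14.92
tool_pos: [476.0, 247.6, 79.2]
tcp_rot: [-2.912, -1.174, 0.006]
ft_force: [-10.8, 0.2, 1.7]
width: 0.427
grip_force: 61.2
```

Run:
```python
from h import *
st()
```

```text
t 14.93 p [476.  247.6  79.2] yaw -46.1 z [-0.005  0.    -1.   ] F [-10.8   0.2   1.7] w 0.427 g 61.2 q [-0.81  0.96  0.55  1.79 -0.81  0.64 -0.58]
```

{"fn": "jog_arm", "kwargs": {
  "moves": [
    [1,[0,0,0],[0,0,0]],
    [1,[0,0,0],[0,0,0]],
    [1,[0,0,-0.04],[0,0,0]],
    [1,[0,0,-0.09],[0,0,-10]],
    [0,[0,0,-0.09],[0,0,-20]]
  ]
}}

```text
time_s: 15.55
tool_pos: [479.4, 247.4, 172.6]
tcp_rot: [2.659, 1.672, 0.008]
ft_force: [0.2, -0.2, -0.9]
width: 0.817
grip_force: 0.0
```

Run:
```python
from h import *
st();plan(((500,59,150),tgt(0,10)))
```

```text
t 15.55 p [479.4 247.4 172.6] yaw -25.7 z [ 0.005  0.002 -1.   ] F [ 0.2 -0.2 -0.9] w 0.817 g 0.0 q [-0.83  0.81  0.58  1.71 -0.59  0.8  -0.42]
shift m [-0.1609  0.1002  0.0223] turn [ -9.6   2.1 -25.6]
```

{"fn": "jog_arm", "kwargs": {
  "moves": [
    [0,[-0.04,0.025,0],[-2,0.5,-7]],
    [0,[-0.08,0.05,0],[-4,1,-14]],
    [0,[-0.12,0.075,0],[-7,1.5,-20]],
    [0,[-0.161,0.1,0.01],[-9.6,2.1,-25.6]],
    [0,[-0.161,0.1,0.022],[-9.6,2.1,-25.6]]
  ]
}}

```text
time_s: 16.18
tool_pos: [497.7, 54.4, 148.1]
tcp_rot: [2.141, 2.118, 0.181]
ft_force: [-0.5, 2.0, 0.5]
width: -0.003
grip_force: 0.0
```

Run:
```python
from h import *
st();plan(((499,58.5,102),tgt(0,12)))
```

```text
t 16.18 p [497.7  54.4 148.1] yaw -0.6 z [ 0.172 -0.004 -0.985] F [-0.5  2.   0.5] w -0.003 g 0.0 q [-0.34  0.7   0.26  2.04 -0.51  0.28  0.31]
shift m [ 0.0042 -0.0067  0.0457] turn [-2.1  0.2 -0.6]
```

{"fn": "jog_arm", "kwargs": {
  "moves": [
    [0,[0.004,-0.005,0.02],[0,0,0]],
    [0,[0.004,-0.008,0.04],[0,0,0]],
    [0,[0.004,-0.008,0.046],[0,0,0]],
    [0,[0.004,-0.009,0.051],[0,0,0]],
    [0,[0.004,-0.009,0.051],[0,0,0]]
  ]
}}

```text
time_s: 16.8
tool_pos: [497.4, 62.5, 96.1]
tcp_rot: [2.138, 2.125, 0.18]
ft_force: [-0.0, 0.0, 2.0]
width: -0.004
grip_force: 0.8
```

Run:
```python
from h import *
st()
```

```text
t 16.8 p [497.4  62.5  96.1] yaw -0.3 z [ 0.17  -0.002 -0.985] F [-0.  0.  2.] w -0.004 g 0.8 q [-0.29  0.8   0.14  2.08 -0.55  0.12  0.34]
```

{"fn": "jog_arm", "kwargs": {
  "moves": [
    [0,[0,0.0,0.001],[0,0,0]],
    [0,[0,0,0.002],[0,0,0]],
    [0,[0,0,0.002],[0,0,0]]
  ]
}}

```text
time_s: 17.18
tool_pos: [497.4, 62.6, 93.9]
tcp_rot: [2.138, 2.125, 0.18]
ft_force: [-2.2, -0.1, 3.8]
width: 0.005
grip_force: 1.8
```

Run:
```python
from h import *
st()
```

```text
t 17.18 p [497.4  62.6  93.9] yaw -0.3 z [ 0.169 -0.002 -0.986] F [-2.2 -0.1  3.8] w 0.005 g 1.8 q [-0.29  0.8   0.13  2.08 -0.55  0.11  0.34]
```

{"fn": "jog_arm", "kwargs": {
  "moves": [
    [0,[0,0,0.0006],[0,0,0]],
    [0,[0,0,0.0006],[0,0,0]]
  ]
}}

```text
time_s: 17.42
tool_pos: [497.4, 62.6, 93.4]
tcp_rot: [2.138, 2.125, 0.18]
ft_force: [-4.5, 0.4, 9.6]
width: -0.001
grip_force: 5.2
```

Run:
```python
from h import *
st()
```

```text
t 17.43 p [497.4  62.6  93.4] yaw -0.3 z [ 0.169 -0.002 -0.986] F [-4.5  0.4  9.6] w -0.001 g 5.2 q [-0.29  0.8   0.13  2.08 -0.55  0.11  0.34]
```

{"fn": "jog_arm", "kwargs": {
  "moves": [
    [0,[0,0,0.0002],[0,0,0]],
    [0,[0,0,0.0002],[0,0,0]],
    [0,[0,0,0.0002],[0,0,0]],
    [0,[0,0,0.0002],[0,0,0]],
    [0,[0,0,0.0002],[0,0,0]]
  ]
}}

```text
time_s: 18.05
tool_pos: [497.4, 62.6, 93.3]
tcp_rot: [2.138, 2.125, 0.18]
ft_force: [-5.4, 0.2, 12.4]
width: 0.001
grip_force: 6.2
```

{"fn": "jog_arm", "kwargs": {
  "moves": [
    [0,[0,0,0],[0,0,0]],
    [0,[0,0,0],[0,0,0]],
    [0,[0,0,0],[0,0,0]],
    [0,[0,0,0],[0,0,0]],
    [0,[0,0,0],[0,0,0]]
  ]
}}

```text
time_s: 18.68
tool_pos: [497.4, 62.6, 93.3]
tcp_rot: [2.138, 2.125, 0.18]
ft_force: [-5.2, -0.6, 12.7]
width: -0.003
grip_force: 6.2
```

{"fn": "jog_arm", "kwargs": {
  "moves": [
    [0,[0,0,0],[0,0,0]],
    [0,[0,0,0],[0,0,0]],
    [0,[0,0,0],[0,0,0]],
    [0,[0,0,0],[0,0,0]],
    [0,[0,0,0],[0,0,0]]
  ]
}}

```text
time_s: 19.3
tool_pos: [497.4, 62.6, 93.3]
tcp_rot: [2.138, 2.126, 0.18]
ft_force: [-5.7, 0.3, 11.9]
width: 0.002
grip_force: 6.2
```

Run:
```python
from h import *
np.set_printoptions(linewidth=220)
st()
t=snap('top','t4.png');s=snap('scene','s4.png')
a=cv2.resize(s[163:213,259:309],(398,398),interpolation=cv2.INTER_NEAREST)
b=cv2.resize(t[176:226,250:300],(398,398),interpolation=cv2.INTER_NEAREST)
cv2.imwrite('pics/c6.png',np.hstack([a,b])[:,:,::-1])
print('scene')
for r in range(186,193):print(r,[tuple(int(v) for v in s[r,k]) for k in range(276,295)])
print('top')
for r in range(190,214):print(r,[tuple(int(v) for v in t[r,k]) for k in range(274,281)])
```

```text
t 19.3 p [497.4  62.6  93.3] yaw -0.3 z [ 0.169 -0.002 -0.986] F [-5.7  0.3 11.9] w 0.002 g 6.2 q [-0.29  0.8   0.13  2.08 -0.55  0.11  0.34]
scene
186 [(124, 85, 63), (124, 84, 62), (124, 84, 62), (125, 85, 63), (124, 85, 63), (124, 84, 62), (124, 85, 63), (124, 85, 63), (125, 85, 64), (140, 94, 68), (143, 96, 70), (143, 96, 71), (144, 97, 71), (146, 97, 71), (144, 97, 72), (169, 139, 81), (171, 172, 128), (169, 163, 154), (240, 238, 233)]
187 [(126, 87, 64), (126, 87, 64), (126, 87, 64), (126, 87, 63), (124, 85, 63), (124, 84, 62), (124, 85, 63), (126, 87, 63), (180, 143, 111), (220, 203, 177), (207, 188, 129), (155, 136, 82), (186, 175, 89), (207, 215, 100), (219, 233, 108), (215, 229, 107), (202, 220, 102), (99, 97, 69), (214, 207, 196)]
188 [(128, 91, 70), (124, 85, 63), (124, 85, 62), (127, 85, 63), (155, 129, 75), (184, 176, 87), (129, 120, 71), (203, 211, 97), (240, 241, 205), (220, 221, 168), (205, 213, 134), (136, 141, 80), (174, 192, 87), (162, 177, 81), (155, 170, 78), (150, 164, 76), (143, 158, 74), (86, 84, 54), (143, 137, 128)]
189 [(165, 150, 138), (127, 116, 77), (22
[... 3203 characters left out ...]
56, 63, 50), (55, 61, 50), (58, 64, 54), (57, 62, 52), (52, 61, 49), (58, 61, 51)]
208 [(54, 60, 49), (58, 63, 53), (54, 61, 50), (54, 60, 51), (56, 62, 52), (43, 46, 42), (14, 12, 11)]
209 [(65, 68, 59), (57, 62, 52), (59, 64, 54), (60, 65, 58), (42, 46, 39), (15, 14, 16), (49, 55, 45)]
210 [(67, 71, 59), (65, 71, 60), (64, 71, 60), (52, 56, 46), (11, 18, 14), (45, 48, 40), (61, 62, 52)]
211 [(66, 74, 59), (69, 74, 64), (68, 71, 60), (28, 31, 25), (40, 41, 37), (66, 69, 59), (62, 69, 58)]
212 [(71, 78, 67), (70, 78, 65), (59, 66, 55), (32, 32, 33), (67, 73, 62), (70, 77, 66), (70, 76, 62)]
213 [(77, 79, 66), (70, 77, 65), (31, 34, 31), (63, 65, 56), (71, 76, 64), (73, 78, 67), (68, 75, 60)]
```

View pics/c6.png

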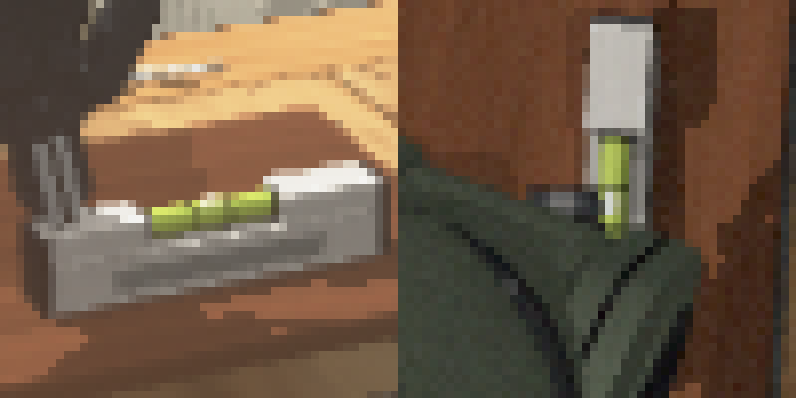

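Left (scene): the bubble is now between the two vial lines, around (210,205). Right (top): it is just below the hinge-side line at (612,205), so it looks 0–2 mm hinge-ward of the middle. I'll check this sub-pixel against the bar's edges before deciding.

Run:
```python
from h import *
np.set_printoptions(linewidth=220,precision=2,suppress=True)
for f in('t2','t4'):
    t=cv2.imread(f'pics/{f}.png')[:,:,::-1].astype(float)
    print(f,'gray', t[174:196,275:279].mean((1,2)).astype(int))
    # pale index: blue vs green-yellow hue in the vial columns
    b=t[193:206,276:278]; print('B/G',(b[...,2]/b[...,1]).mean(1))
    print('G',b[...,1].mean(1).astype(int))
# projected rows of the bar's features with the bar's middle at x=556
for xm in (556,):
    z=60
    P=[[xm+75,58,z+34],[xm+28.5,58,z+34],[xm+28.5,58,z+33],[xm+8,58,z+33],[xm,58,z+33],[xm-8,58,z+33],[xm+10,58,z+33]]
    print(proj('top',P)); print(proj('scene',P+[[xm-75,58,z+34],[xm-28.5,58,z+33]]))
for f in('s2','s4'):
    s=cv2.imread(f'pics/{f}.png')[:,:,::-1].astype(float)
    for r in (186,187,188,189,190): 
        q=s[r,278:294];print(f,r,'B/G',(q[:,2]/q[:,1]))
```

```text
t2 gray [ 74  74  73  69  46 117 185 185 185 185 185 185 186 186 186 186 186 186 177  55 137 135]
B/G [0.56 0.48 0.47 0.49 0.66 0.92 0.9  0.67 0.87 0.68 0.66 0.84 0.76]
G [ 73 192 190 189 188 201 166 155  89  87  85  56  65]
t4 gray [ 74  73  73  57  72 182 185 186 186 185 185 185 186 185 185 186 186 183  95  87 136 136]
B/G [0.48 0.46 0.48 0.47 0.47 0.48 0.59 0.82 0.86 0.81 0.47 0.49 0.54]
G [132 190 190 189 187 186 127 193 192 188 178 112 102]
[[276.19 177.6 ]
 [275.55 192.51]
 [275.58 192.58]
 [275.3  199.23]
 [275.19 201.83]
 [275.08 204.45]
 [275.33 198.58]]
[[305.59 183.96]
 [292.57 186.32]
 [292.57 186.61]
 [286.7  187.68]
 [284.39 188.1 ]
 [282.06 188.52]
 [287.28 187.58]
 [262.05 191.86]
 [276.04 189.62]]
s2 186 B/G [0.74 0.74 0.73 0.73 0.72 0.72 0.72 0.73 0.72 0.72 0.72 0.73 0.74 0.81 0.94 0.98]
s2 187 B/G [0.72 0.73 0.73 0.72 0.71 0.72 0.71 0.73 0.73 0.82 0.82 0.52 0.5  0.46 0.56 0.92]
s2 188 B/G [0.73 0.72 0.72 0.72 0.73 0.58 0.5  0.5  0.74 0.83 0.66 0.47 0.45 0.46 0.5  0.84]
s2 189 B/G [0.57 0.5  0.5  0.47 0.47 0.46 0.45 0.45 0.49 0.58 0.51 0.47 0.48 0.48 0.5  0.75]
s2 190 B/G [0.46 0.45 0.45 0.45 0.49 0.51 0.47 0.48 0.48 0.58 0.51 0.51 0.53 0.6  0.65 0.87]
s4 186 B/G [0.74 0.74 0.74 0.74 0.74 0.74 0.75 0.72 0.73 0.74 0.73 0.73 0.74 0.58 0.74 0.94]
s4 187 B/G [0.74 0.72 0.74 0.74 0.74 0.72 0.78 0.87 0.69 0.6  0.51 0.47 0.46 0.47 0.46 0.71]
s4 188 B/G [0.73 0.74 0.58 0.49 0.59 0.46 0.85 0.76 0.63 0.57 0.45 0.46 0.46 0.46 0.47 0.64]
s4 189 B/G [0.46 0.46 0.47 0.45 0.45 0.53 0.54 0.52 0.5  0.52 0.52 0.49 0.5  0.5  0.51 0.7 ]
s4 190 B/G [0.47 0.46 0.47 0.47 0.48 0.53 0.49 0.5  0.5  0.55 0.57 0.6  0.7  0.72 0.81 0.92]
```

Averaging the bar edges, the lines and both views, the bubble is about 1.6 mm hinge-ward (first reading 10.2 mm, minus 8.8 mm turned, gives 1.4 mm). That is too close to the limit, so I'll add about 20° clockwise.

Run:
```python
from h import *
plan(((495,66,160),tgt(0,5)),((476,247,160),tgt(15,0)))
```

```text
shift m [ 0.0033  0.0089 -0.0661] turn [ 4.7  0.1 -0.3]
shift m [ 0.181  -0.0189 -0.0017] turn [  5.    0.7 -15. ]
```

{"fn": "jog_arm", "kwargs": {
  "moves": [
    [0,[0,0.005,-0.03],[0,0,0]],
    [0.5,[0.003,0.009,-0.066],[4.7,0,0]],
    [1,[0.003,0.009,-0.066],[4.7,0,0]]
  ]
}}

```text
time_s: 19.77
tool_pos: [496.3, 66.2, 161.5]
tcp_rot: [2.181, 2.169, 0.096]
ft_force: [0.2, -0.4, -1.4]
width: 0.418
grip_force: 0.0
```

Run:
```python
from h import *
st();plan(((476,247,150),tgt(15,0)))
```

```text
t 19.77 p [496.3  66.2 161.5] yaw -0.3 z [ 0.09  -0.002 -0.996] F [ 0.2 -0.4 -1.4] w 0.418 g 0.0 q [-0.41  0.71  0.37  1.94 -0.49  0.48  0.29]
shift m [ 0.1807 -0.0222  0.0093] turn [  5.1   0.7 -15.3]
```

{"fn": "jog_arm", "kwargs": {
  "moves": [
    [1,[0.045,-0.005,0],[2,0,-4]],
    [1,[0.09,-0.01,0],[4,0.3,-8]],
    [1,[0.14,-0.016,0.0],[5,0.7,-12]],
    [1,[0.181,-0.022,0.009],[5.1,0.7,-15.3]],
    [1,[0.181,-0.022,0.009],[5.1,0.7,-15.3]]
  ]
}}

```text
time_s: 20.4
tool_pos: [474.2, 249.6, 146.9]
tcp_rot: [-1.906, -2.495, 0.003]
ft_force: [0.2, -1.4, -0.5]
width: 0.999
grip_force: 0.0
```

Run:
```python
from h import *
st();plan(((476,247,79),tgt(15,0)))
```

```text
t 20.4 p [474.2 249.6 146.9] yaw 15.2 z [-0.002 -0.    -1.   ] F [ 0.2 -1.4 -0.5] w 0.999 g 0.0 q [-0.74  0.8   0.38  1.74 -0.43  0.69  0.14]
shift m [-0.003   0.0012  0.0679] turn [-0.1 -0.   0.2]
```

{"fn": "jog_arm", "kwargs": {
  "moves": [
    [1,[-0.002,0.001,0.03],[0,0,0]],
    [1,[-0.002,0.001,0.06],[0,0,0]],
    [1,[-0.002,0.001,0.067],[0,0,0]],
    [0.3,[-0.002,0.001,0.067],[0,0,0]],
    [0.3,[-0.002,0.001,0.067],[0,0,0]]
  ]
}}

```text
time_s: 21.02
tool_pos: [477.2, 245.0, 82.4]
tcp_rot: [1.914, 2.491, -0.001]
ft_force: [-0.1, 0.3, -0.2]
width: 0.607
grip_force: 0.0
```

{"fn": "jog_arm", "kwargs": {
  "moves": [
    [0.3,[0,0,0],[0,0,0]],
    [0.3,[0,0,0],[0,0,0]]
  ]
}}

```text
time_s: 21.28
tool_pos: [477.7, 245.4, 82.2]
tcp_rot: [1.913, 2.491, 0.001]
ft_force: [5.2, 0.9, -1.7]
width: 0.436
grip_force: 60.4
```

Run:
```python
from h import *
st()
```

```text
t 21.27 p [477.7 245.4  82.2] yaw 15.0 z [ 0.001 -0.    -1.   ] F [ 5.2  0.9 -1.7] w 0.436 g 60.4 q [-0.69  0.9   0.31  1.78 -0.49  0.53  0.19]
```

Gripped well; turn 20° clockwise, release and lift.

{"fn": "jog_arm", "kwargs": {
  "moves": [
    [0.3,[0,0,0],[0,0,10]],
    [0.3,[0,0,0],[0,0,20]],
    [0.3,[0,0,0],[0,0,20]],
    [0.3,[0,0,0],[0,0,20]]
  ]
}}

```text
time_s: 21.78
tool_pos: [476.7, 245.3, 81.7]
tcp_rot: [-2.312, -2.126, 0.002]
ft_force: [0.7, 2.7, -1.1]
width: 0.436
grip_force: 60.7
```

{"fn": "jog_arm", "kwargs": {
  "moves": [
    [1,[0,0,0],[0,0,0]],
    [1,[0,0,0],[0,0,0]],
    [1,[0,0,-0.04],[0,0,0]],
    [1,[0,0,-0.08],[0,0,0]],
    [0,[0,0,-0.08],[0,0,0]]
  ]
}}

```text
time_s: 22.4
tool_pos: [477.7, 245.3, 163.8]
tcp_rot: [2.316, 2.122, 0.003]
ft_force: [-0.2, 0.8, 0.3]
width: 0.819
grip_force: 0.0
```

Run:
```python
from h import *
st();plan(((500,59,150),tgt(0,10)))
```

```text
t 22.4 p [477.7 245.3 163.8] yaw -5.0 z [ 0.002  0.001 -1.   ] F [-0.2  0.8  0.3] w 0.819 g 0.0 q [-0.79  0.8   0.51  1.72 -0.53  0.76 -0.11]
shift m [-0.1837  0.0384  0.0137] turn [-9.9  0.4 -5. ]
```

{"fn": "jog_arm", "kwargs": {
  "moves": [
    [0,[-0.045,0.01,0],[-2,0,-2]],
    [0,[-0.09,0.02,0],[-5,0,-4]],
    [0,[-0.14,0.03,0],[-8,0.3,-5]],
    [0,[-0.184,0.038,0.01],[-9.9,0.4,-5]],
    [0,[-0.184,0.038,0.014],[-9.9,0.4,-5]]
  ]
}}

```text
time_s: 23.02
tool_pos: [498.1, 54.8, 147.1]
tcp_rot: [2.137, 2.125, 0.179]
ft_force: [0.0, 0.7, 0.5]
width: 0.001
grip_force: 0.0
```

{"fn": "jog_arm", "kwargs": {
  "moves": [
    [0,[0.003,-0.004,0.02],[0,0,0]],
    [0,[0.003,-0.007,0.035],[0,0,0]],
    [0,[0.003,-0.007,0.042],[0,0,0]],
    [0,[0.003,-0.007,0.042],[0,0,0]]
  ]
}}

```text
time_s: 23.52
tool_pos: [498.7, 61.6, 104.7]
tcp_rot: [2.131, 2.131, 0.18]
ft_force: [0.1, 0.6, 0.2]
width: -0.0
grip_force: 0.0
```

Run:
```python
from h import *
st()
```

```text
t 23.52 p [498.7  61.6 104.7] yaw 0.0 z [ 0.17  -0.002 -0.985] F [0.1 0.6 0.2] w -0.0 g 0.0 q [-0.31  0.78  0.17  2.07 -0.6   0.15  0.39]
```

{"fn": "jog_arm", "kwargs": {
  "moves": [
    [0,[0,-0.001,0.005],[0,0,0]],
    [0,[0,-0.0016,0.009],[0,0,0]],
    [0,[0,-0.0018,0.0105],[0,0,0]],
    [0,[0,-0.0018,0.0105],[0,0,0]]
  ]
}}

```text
time_s: 24.02
tool_pos: [498.6, 61.5, 94.4]
tcp_rot: [2.132, 2.131, 0.181]
ft_force: [-2.9, 0.7, 3.8]
width: -0.002
grip_force: 1.9
```

Run:
```python
from h import *
st()
```

```text
t 24.02 p [498.6  61.5  94.4] yaw -0.0 z [ 0.17  -0.002 -0.985] F [-2.9  0.7  3.8] w -0.002 g 1.9 q [-0.29  0.8   0.14  2.08 -0.6   0.12  0.39]
```

{"fn": "jog_arm", "kwargs": {
  "moves": [
    [0,[0,0,0.0006],[0,0,0]],
    [0,[0,0,0.0009],[0,0,0]],
    [0,[0,0,0.0009],[0,0,0]]
  ]
}}

```text
time_s: 24.4
tool_pos: [498.6, 61.5, 93.8]
tcp_rot: [2.132, 2.131, 0.181]
ft_force: [-6.8, 0.7, 12.3]
width: 0.003
grip_force: 6.6
```

{"fn": "jog_arm", "kwargs": {
  "moves": [
    [0,[0,0,0],[0,0,0]],
    [0,[0,0,0],[0,0,0]],
    [0,[0,0,0],[0,0,0]],
    [0,[0,0,0],[0,0,0]],
    [0,[0,0,0],[0,0,0]]
  ]
}}

```text
time_s: 25.02
tool_pos: [498.6, 61.5, 93.8]
tcp_rot: [2.132, 2.131, 0.181]
ft_force: [-6.6, 0.6, 13.4]
width: 0.001
grip_force: 6.5
```

{"fn": "jog_arm", "kwargs": {
  "moves": [
    [0,[0,0,0],[0,0,0]],
    [0,[0,0,0],[0,0,0]],
    [0,[0,0,0],[0,0,0]],
    [0,[0,0,0],[0,0,0]],
    [0,[0,0,0],[0,0,0]]
  ]
}}

```text
time_s: 25.65
tool_pos: [498.6, 61.5, 93.8]
tcp_rot: [2.132, 2.131, 0.181]
ft_force: [-6.6, 0.6, 13.1]
width: 0.002
grip_force: 6.5
```

{"fn": "jog_arm", "kwargs": {
  "moves": [
    [0,[0,0,0],[0,0,0]],
    [0,[0,0,0],[0,0,0]],
    [0,[0,0,0],[0,0,0]],
    [0,[0,0,0],[0,0,0]],
    [0,[0,0,0],[0,0,0]]
  ]
}}

```text
time_s: 26.28
tool_pos: [498.6, 61.5, 93.8]
tcp_rot: [2.132, 2.131, 0.181]
ft_force: [-6.8, -0.4, 13.1]
width: -0.001
grip_force: 6.5
```

Run:
```python
from h import *
np.set_printoptions(linewidth=220,precision=2,suppress=True)
st()
t=snap('top','t5.png').astype(float);s=snap('scene','s5.png').astype(float)
print('gray', t[174:196,275:279].mean((1,2)).astype(int))
b=t[193:208,276:278]; print('B/G',(b[...,2]/b[...,1]));print('G',b[...,1])
for r in range(186,192):
    q=s[r,278:294];print(r,'B/G',q[:,2]/q[:,1]);print('   G',q[:,1].astype(int))
a=cv2.resize(s[163:213,259:309].astype(np.uint8),(398,398),interpolation=cv2.INTER_NEAREST)
b=cv2.resize(t[176:226,250:300].astype(np.uint8),(398,398),interpolation=cv2.INTER_NEAREST)
cv2.imwrite('pics/c7.png',np.hstack([a,b])[:,:,::-1])
```

```text
t 26.27 p [498.6  61.5  93.8] yaw -0.0 z [ 0.17 -0.   -0.98] F [-6.8 -0.4 13.1] w -0.001 g 6.5 q [-0.29  0.8   0.14  2.08 -0.6   0.12  0.4 ]
gray [ 74  74  73  50  75 191 185 185 186 186 185 185 186 185 186 187 186 185  80 106 137 135]
B/G [[0.48 0.47]
 [0.48 0.47]
 [0.48 0.46]
 [0.48 0.46]
 [0.48 0.44]
 [0.49 0.45]
 [0.55 0.48]
 [0.73 0.63]
 [0.96 0.76]
 [0.96 0.75]
 [0.6  0.45]
 [0.47 0.47]
 [0.6  0.51]
 [0.82 0.8 ]
 [0.85 0.9 ]]
G [[135. 158.]
 [197. 184.]
 [198. 182.]
 [197. 180.]
 [198. 176.]
 [198. 172.]
 [137. 111.]
 [203. 156.]
 [211. 164.]
 [210. 159.]
 [198. 161.]
 [161. 100.]
 [ 97. 109.]
 [ 57.  56.]
 [ 59.  60.]]
186 B/G [0.74 0.74 0.74 0.74 0.74 0.74 0.72 0.72 0.72 0.73 0.73 0.73 0.73 0.59 0.73 0.94]
   G [ 85  85  85  85  85  85  93  94  97  96  96  96  97 138 147 139]
187 B/G [0.74 0.74 0.74 0.74 0.74 0.74 0.83 0.86 0.67 0.51 0.47 0.47 0.46 0.46 0.45 0.69]
   G [ 87  87  85  84  84  87 146 205 182 182 217 236 231 225 214  91]
188 B/G [0.74 0.58 0.5  0.49 0.51 0.59 0.75 0.66 0.54 0.55 0.45 0.45 0.46 0.47 0.47 0.66]
   G [ 85 123 178 177 170 239 230 217 212 140 181 176 166 161 154  83]
189 B/G [0.46 0.46 0.46 0.45 0.45 0.55 0.52 0.5  0.48 0.48 0.52 0.49 0.5  0.5  0.52 0.71]
   G [230 228 221 208 188 134 164 160 155 144 123 137 133 128 119  72]
190 B/G [0.49 0.46 0.47 0.47 0.47 0.53 0.49 0.5  0.51 0.56 0.56 0.69 0.7  0.71 0.84 0.93]
   G [168 164 158 151 146 116 134 130 122 102 101 107 105 102  94 109]
191 B/G [0.57 0.5  0.51 0.52 0.52 0.66 0.69 0.7  0.81 0.93 0.93 0.95 0.94 0.93 0.94 0.94]
   G [115 130 124 118 115  94 104 102 100 133 135 135 155 158 157 202]
```

View pics/c7.png

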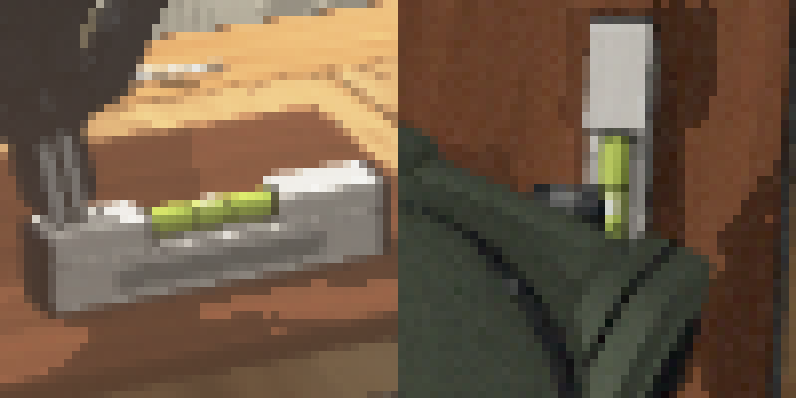

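Final view: the bubble sits midway between the lines. Top: bubble row 201.2, middle 201.0–201.5. Scene: bubble column 284.6, middle 284.7. That is within about 1 mm, with a steady 13 N press, so I hand it in.

```bash
python3 -c "
from cell import manip;print(manip.job_done())"
```

```text
the job is handed in; nothing more can be done
None
```

I handed the job in at about 26 s: the level lies on the board under a steady 13 N press, and by my camera readings the bubble is within about 1 mm of the middle (limit 2 mm). The hand-in gave no verdict.

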